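# Ratchet the outlet spout over the collection cup and start the test

## Robot

A 6-joint arm with a two-finger parallel gripper is mounted at the origin on the work surface. World frame = base frame: x ahead of the robot, y to its left, z up, the work surface at z = 0. Lengths are in m, angles in rad, forces in N, time in s.
With the tool pointing down it reaches from about 0.375 to 0.9 m from the base axis. Payload 3.1 kg.
Tool frame: the origin (TCP) lies midway between the tips of the shut fingers; the grasp point (between the pads) lies 19 mm behind it; x points along the fingers, y is the direction in which the jaws open and shut, and the axes are right-handed (so a half turn about x gives the same grasp; the last joint's range is limited). The gripper opens to 87 mm and grips with 3 to 60 N. Pads are 19 mm wide; open, the fingers measure 117 mm over their backs; the gripper's body (75 mm by 190 mm) begins 51 mm behind the grasp point.
Start: joints at [1.018, 0.527, 1.433, -0, 1.181, -0.178], TCP at [0.228, 0.582, 0.197] pointing down, gripper open.
Joint ranges: [-3.08, 3.08], [-0.75, 2.2], [0.22, 2.44], [-1.43, 4.57], [0, 2.65], [-2.85, 2.85]. Speed limits (rad/s): [2.79, 2.79, 3.14, 3.14, 3.14, 3.14].

## Interface

Orientations are given as a unit quaternion [x, y, z, w].
In Python, from rig import get_obs, imaging, robot gives the robot as it stands.
- The arm moves only by the shell command python3 -m inch 'ROWS' [FORCE]. ROWS is JSON, a list of rows, each a list of 3 entries, a list of its own where there are three numbers: the finger opening in mm, from 0 to 87, then the shift along the tool's x, y, z in mm, then the turn, a rotation vector about the tool's x, y, z in degrees. In form: [[grip, [dx, dy, dz], [wx, wy, wz]], ...]. A call has 1 to 12 rows; each row shifts and turns the pose as measured when the row begins, along the tool's axes as they then stand; what a row does not reach is not made up. A row lasts 1/8 s, in which the tool goes at most 62.5 mm and 10.7 degrees, less where a joint would pass 70% of its speed; a pose out of reach is approached as far as the arm can. A call with a gripper value outside its range is refused whole. The fingers move at their own pace and stop on an object; FORCE is the grip in N (left out, the last holds). Time passes only in rows, so rows that do not move let the fingers close. It gives the time, the measured TCP pose, the force and the opening at its end, in the units of the state.
- get_obs(): the state, without advancing time (a new reading comes with each control period).
- imaging.camera(name): name is "side" or "top"; returns the picture (480x640x3 uint8, red, green, blue); there is no depth.
- imaging.camera_params(name): a dict with "camera_matrix" (3x3 intrinsics, pixels), "xyz" and "rotation" of the camera in the world. Camera axes: x right, y down, z forward; pixel columns grow to the right and rows downward; lengths in m; the calibration is good to about 2 mm. A picture is of the moment at which its call begins. camera_params takes no time and is no camera call.
- robot.hand_in(): hands the job in, once; it reports no verdict.
Trained networks look in the newest picture that a camera, given by its name, has taken for a name from the list of things; names that differ only in an ending like _2 or _b are one class to them, and where a whole thing is asked for, a point or a joint stands for the part that bears it (a point fixed in the world has none). Each returns a list of dicts, best first, with "confidence" (0 to 1); they miss things now and then, are a little off and sometimes report something else, mostly with a low value. They report only what shows in the picture. A call takes as long as a camera call. They do not tell look-alikes from the thing itself.
- imaging.cut_out(camera, target): "pixels" (480x640 bool, what is visible of it) and "box" ([centre column, centre row, width, height] in pixels, round what is visible of it).
- imaging.tip_of(camera, target): "pixel" ([column, row] in pixels: a listed point, or the origin of a listed thing).
The state is a dict: "time": time; "q": joint angles; "joint_velocities": joint speeds; "joint_torque": joint torques, N m; "position": TCP position; "tool_rot": TCP orientation; "ft_force": force on the tool from outside, world axes, zero at the start; "moment": the same for the moment, N m; "grip_width": finger opening in m.
Only numpy, scipy, OpenCV 4.12 (cv2) and the standard library are available. Lean on these libraries where they do the work, as an engineer would, in place of code of your own. Each camera call takes 0.05 s, during which the arm holds its last target. There are 200 camera calls.

## Task

Work the ratchet lever back and forth until the spout of the outlet head ends centred over the amber collection cup, then press the black start button on the white box fully down and let it go. The lever drives the spout one way only and runs free the other, and which way has to be found by trying; move the spout by the lever alone, never by touching it. Leave the bottle, the coupler and the tray of caps where they stand.

Things in the scene. Friction and masses are not known exactly. Their poses are not given: they have to be found in the camera images.
- head: Fixed steel stand of the outlet head; its origin is on the work surface on the head's vertical axis, about which spout and lever both turn. Base 110 mm across, the head 152 mm high on the axis. Its -x axis is the middle of the lever's swing and points roughly towards the robot. Beyond it, at the far edge of the bench, stands a fixed nozzle rail 140 mm high with four twist sockets.
- spout_tip (a point): Mouth (lower end) of the spout, an aluminium tube 14 mm thick that sticks out level 98 mm above the work surface and turns down at its end; the mouth is 130 mm from the head's axis, 76 mm above the work surface. The spout can turn in full circles, stiffly (0.3 N m), and stays where it is left.
- spout: The spout with its drum; the origin is on the head's axis at the work surface, z up; the tube points along its own -x axis.
- lever_knob (a point): Grip point of the lever, on the axis of its black upright knob: 24 mm in diameter, from 132 to 174 mm above the work surface, 100 mm from the head's axis; this point is 158 mm up. The knob spins freely on its pin, so the gripper need not turn with the lever. The bar under it is 18 mm wide, its top 130 mm up; the grey hub is 100 mm across. The lever passes above the spout.
- lever: The ratchet lever; origin on the head's axis at the work surface; it points along its own -x. Swings 0.85 rad either side of the head's -x between stops, starts anywhere, stays put. One way it turns the spout with it angle for angle (3 N at the knob), the other way it clicks free. The sense is hidden and varies. After a reversal up to 0.55 rad of idle travel before the 12-tooth ratchet bites.
- cup_rim (a point): Centre of the mouth of the collection cup: translucent amber, 72 mm across, mouth 66 mm above the work surface, fixed on a flat aluminium bracket with its centre 130 mm from the head's axis, on the far side of the head from the lever.
- button_box: White enamel push button box, 90 x 80 x 55 mm (x, y, z), fixed; it stands to the left or to the right of the head. Origin: centre of its underside.
- start_button_top (a point): Centre of the top of the start button, black, 30 mm across, in a steel collar on top of the box; 77 mm above the work surface when not pressed; pressed straight down.
- start_button (a joint): Travel of the start button in m: 0 released, 0.006 fully down (about 5 N); it springs back.
- coupler: Chrome quick coupler standing upright, loose, 60 mm across at its foot and 125 mm high, on the other side of the head from the button box. Origin: centre of its underside.
- bottle: White plastic bottle, loose, 64 mm across and 200 mm high, standing to the left or right in front of the head (robot side). Origin: centre of its underside.
- cap_tray: Grey tray of red plastic caps, loose, 100 x 80 mm (x, y) and 26 mm high, in front of the head on the other side from the bottle. Origin: centre of its underside.
Not all that is in view belongs to the job. What is shaped like the button_box but blue is not meant. What is shaped like the part that bears cup_rim but blue is not meant.

How it is judged:
On the way, in this order (a step that is already met when the one before it is completed fails the run):
1. the spout stands still centred over the cup (within 14 mm) (horizontal distance between spout_tip and cup_rim below 0.014 m and angular speed of spout below 0.1 rad/s), for 0.3 s.
2. the start button is pressed fully down (value of joint start_button above 0.0045 m), for 0.04 s.
At the end, for the whole second after the job is handed in: The spout's mouth stands still within 14 mm (level) of the centre of the cup, and the start button has been pressed after that and is released (less than 2 mm down) (all of step 1 and value of joint start_button below 0.002 m); the robot touches nothing.
It fails at once if the gripper or arm touches the spout (more than 1 N) (contact force between any of the fingers, the arm and spout above 1 N).
It fails at once if the button is pressed while the spout is not over the cup (value of joint start_button above 0.003 m and horizontal distance between spout_tip and cup_rim above 0.016 m).
It fails at once if the bottle, coupler or cap tray is moved by more than 20 mm (distance of any of bottle, coupler, cap_tray from where it was at the start of the episode above 0.02 m).
It also fails if it takes over 64 s, if anything falls off the work surface, if the arm or the gripper's body presses on something with over 40 N, if the wrist force passes 120 N, or if a joint passes its speed limit or range.

## Working session

There is one attempt and no reset: what is moved stays moved. The work goes in short steps, Python scripts to look and compute and a shell command to move; the robot and the scene stay as the last step left them, time stands still between calls to the robot, and variables do not carry over. Pictures are saved under pics/ and viewed, about 8 in all and at most 12, crops included, and the job is handed in when it is done.

```bash
mkdir -p pics
cat > h.py <<'E'
import numpy as np, cv2
from rig import get_obs, imaging, robot
from scipy.spatial.transform import Rotation as R
def par(c):
    p=imaging.camera_params(c); r=np.array(p["rotation"],float)
    if r.shape!=(3,3): r=R.from_quat(r).as_matrix()
    return np.array(p["camera_matrix"]),np.array(p["xyz"]),r
def at_z(c,px,z):
    K,t,r=par(c); d=r@np.linalg.inv(K)@[px[0],px[1],1]
    return t+d*(z-t[2])/d[2]
def proj(c,X):
    K,t,r=par(c); u=K@(r.T@(np.array(X)-t)); return u[:2]/u[2]
def snap(c,f=None):
    im=imaging.camera(c)
    if f: cv2.imwrite(f,im[:,:,::-1])
    return im
E
python3 - <<'E'
from h import *
for c in("top","side"):
    snap(c,f"pics/{c}0.png"); print(c,par(c)[1],par(c)[2].round(2).tolist())
    for n,z in [("head",0),("spout_tip",.076),("lever_knob",.158),("cup_rim",.066),("start_button_top",.077),("button_box",0),("coupler",0),("bottle",0),("cap_tray",0)]:
        for d in imaging.tip_of(c,n)[:3]: print(n,np.round(d["pixel"]),round(d["confidence"],2),at_z(c,d["pixel"],z).round(3))
o=get_obs();print(o["time"],o["position"],o["tool_rot"],R.from_quat(o["tool_rot"]).as_matrix().round(3).tolist())
E
```

```text
top [ 0.43124663 -0.03870746  1.00118433] [[0.02, -0.99, 0.13], [-1.0, -0.02, 0.03], [-0.02, -0.13, -0.99]]
head [321. 235.] 0.7 [ 0.573 -0.028  0.   ]
spout_tip [316. 290.] 0.86 [ 0.451 -0.022  0.076]
lever_knob [370. 187.] 0.64 [ 0.641 -0.121  0.158]
cup_rim [370. 191.] 0.88 [ 0.655 -0.13   0.066]
cup_rim [542. 309.] 0.6 [ 0.422 -0.469  0.066]
start_button_top [152. 275.] 0.77 [0.475 0.309 0.077]
start_button_top [215. 323.] 0.73 [0.382 0.177 0.077]
start_button_top [230. 256.] 0.48 [0.516 0.154 0.077]
button_box [232. 258.] 0.58 [0.52  0.164 0.   ]
button_box [169. 276.] 0.55 [0.477 0.3   0.   ]
coupler [438. 255.] 0.74 [ 0.532 -0.281  0.   ]
bottle [214. 322.] 0.63 [0.38  0.197 0.   ]
cap_tray [398. 321.] 0.86 [ 0.39  -0.194  0.   ]
side [ 0.92691967 -0.65650778  1.18764759] [[0.83, 0.46, -0.31], [0.56, -0.68, 0.48], [0.02, -0.57, -0.82]]
head [343. 283.] 0.71 [ 0.577 -0.036  0.   ]
spout_tip [307. 234.] 0.36 [ 0.447 -0.007  0.076]
lever_knob [308. 226.] 0.58 [ 0.471 -0.035  0.158]
cup_rim [354. 317.] 0.67 [ 0.666 -0.133  0.066]
cup_rim [173. 382.] 0.61 [ 0.434 -0.478  0.066]
start_button_top [365. 206.] 0.55 [0.52  0.151 0.077]
start_button_top [382. 161.] 0.43 [0.475 0.312 0.077]
button_box [376. 183.] 0.98 [0.474 0.297 0.   ]
button_box [367. 221.] 0.76 [0.525 0.165 0.   ]
coupler [271. 352.] 0.7 [ 0.54  -0.287  0.   ]
bottle [328. 190.] 0.72 [0.374 0.195 0.   ]
cap_tray [247. 287.] 0.84 [ 0.387 -0.183  0.   ]
1.0 [0.22817395 0.58184522 0.19695645] [ 0.13137287  0.69480173 -0.13137209  0.69478997] [[-0.0, 0.365, 0.931], [0.0, 0.931, -0.365], [-1.0, -0.0, -0.0]]
```

View pics/top0.png

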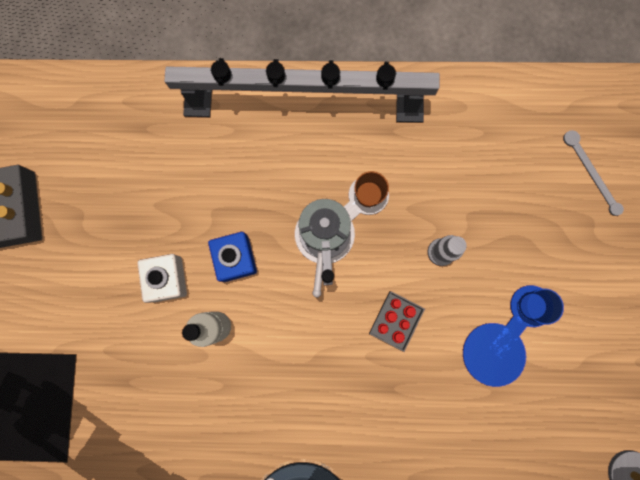

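View pics/side0.png

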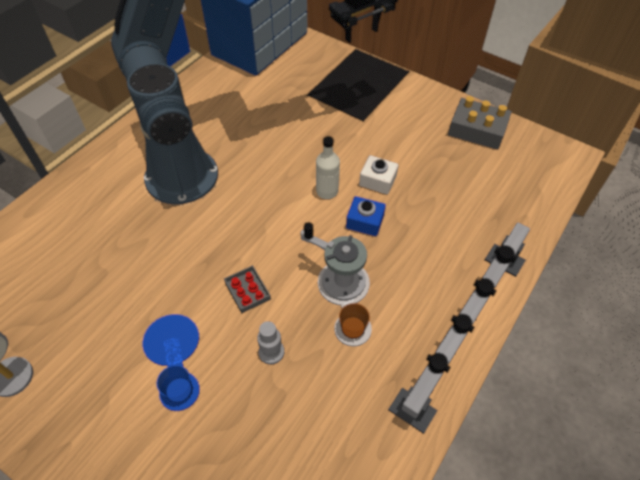

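The white box at top (158,278) is the real one; its blue look-alike is at (231,256). The amber cup at (370,190) is the real one; the blue cup and bracket at (535,305) are not. The knob cap is at about (328,275) and the spout mouth at about (317,293). I'll confirm in one enlarged crop and refine the positions.

Run:
```python
from h import *
im=cv2.imread("pics/top0.png")[150:350,120:420]
cv2.imwrite("pics/crop1.png",cv2.resize(im,(800,533),interpolation=cv2.INTER_CUBIC))
print("knob",at_z("top",(328,275.5),.174),at_z("side",(308,226),.158))
print("hubtop",at_z("top",(324,223),.152),at_z("side",(346.5,246),.152))
print("btn",at_z("top",(157,277.5),.077))
for c in("top","side"):
    print(c,[(n,proj(c,X).round()) for n,X in dict(btn=(.475,.311,.077),cup=(.66,-.132,.066),knob=(.472,-.033,.158),headtop=(.575,-.032,.152)).items()])
```

```text
knob [ 0.47535438 -0.04427059  0.174     ] [ 0.47167649 -0.03609647  0.158     ]
hubtop [ 0.57374984 -0.0355605   0.152     ] [ 0.57468991 -0.02919104  0.152     ]
btn [0.47052599 0.29820197 0.077     ]
top [('btn', array([151., 275.])), ('cup', array([372., 189.])), ('knob', array([322., 278.])), ('headtop', array([322., 222.]))]
side [('btn', array([382., 161.])), ('cup', array([352., 315.])), ('knob', array([309., 225.])), ('headtop', array([346., 247.]))]
```

View pics/crop1.png

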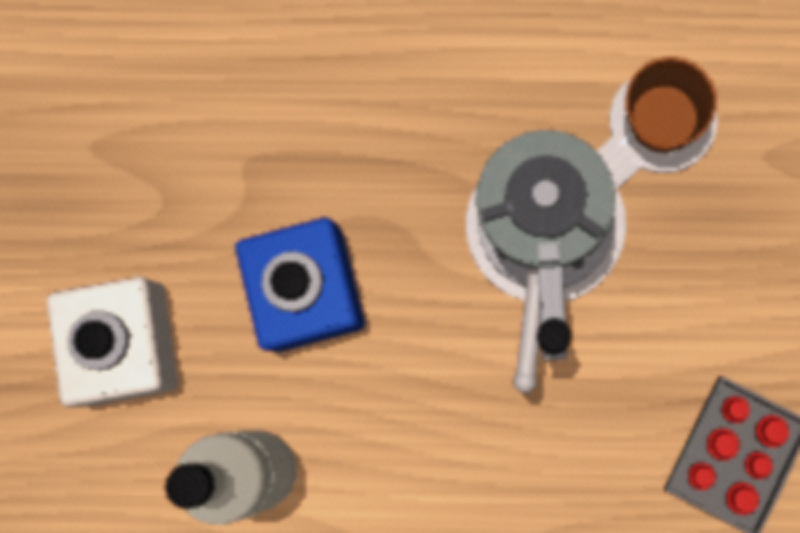

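```bash
python3 -m inch '[[50,[-30,0,0],[-10,0,0]],[50,[-30,0,0],[-10,0,0]],[50,[-30,0,0],[-1.4,0,0]],[50,[-10,0,0],[0,0,0]]]' 20
```

```text
time: 1.5
position: [0.2277, 0.581, 0.2979]
tool_rot: [-0.005, 0.708, 0.003, 0.706]
ft_force: [-0.3, -0.1, 0.4]
grip_width: 0.0558
```

The crop confirms it: white box button at top (155,277), amber cup mouth at (372,189), knob at (328,276). The lever points almost straight at the robot and the spout lies just left of it. Moving above the knob.

```bash
python3 -m inch '[[50,[0,-52,20],[0,0,0]],[50,[0,-52,20],[0,0,0]],[50,[0,-52,21],[0,0,0]],[50,[0,-52,21],[0,0,0]],[50,[0,-52,21],[0,0,0]],[50,[0,-52,21],[0,0,0]],[50,[0,-52,21],[0,0,0]],[50,[0,-52,21],[0,0,0]],[50,[0,-52,21],[0,0,0]],[50,[0,-52,21],[0,0,0]],[50,[0,-52,21],[0,0,0]],[50,[0,-50,18],[0,0,0]]]' 20
```

```text
time: 3.0
position: [0.484, -0.0544, 0.2916]
tool_rot: [-0.005, 0.71, 0.003, 0.704]
ft_force: [0.9, 0.6, -0.6]
grip_width: 0.0501
```

```bash
python3 -m inch '[[50,[30,7,-5],[0,0,0]],[50,[40,6,-4],[0,0,0]],[50,[30,0,0],[0,0,0]],[50,[0,0,0],[0,0,0]]]' 20
python3 - <<'E'
from h import *
a=snap("side");b=snap("top")
f=lambda i,u,v:cv2.resize(i[v-60:v+60,u-60:u+60],(400,400),interpolation=cv2.INTER_CUBIC)
cv2.imwrite("pics/c2.png",np.hstack([f(a,320,240),f(b,322,265)])[:,:,::-1])
for c in("side","top"):
  print([(np.round(d["pixel"],1),round(d["confidence"],2),at_z(c,d["pixel"],.158).round(3)) for d in imaging.tip_of(c,"lever_knob")])
E
```

```text
time: 3.5
position: [0.4746, -0.0469, 0.1868]
tool_rot: [-0.001, 0.711, -0.001, 0.703]
ft_force: [0.3, 0.5, 0.4]
grip_width: 0.05
[(array([305.5, 230. ]), 0.92, array([ 0.474, -0.049,  0.158]))]
[]
```

View pics/c2.png

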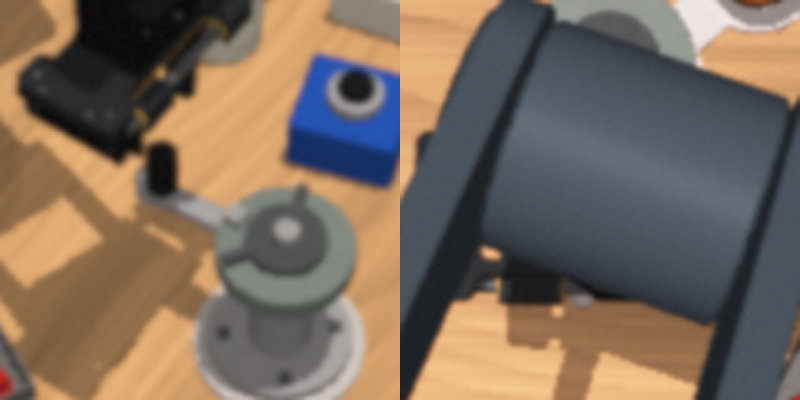

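The knob stands in the gap between the open fingers, at side (305,230), which gives (0.474, -0.047) in the world frame. Descending and gripping.

```bash
python3 -m inch '[[50,[25,0,0],[0,0,0]],[50,[23,0,0],[0,0,0]],[50,[3,0,0],[0,0,0]],[10,[0,0,0],[0,0,0]],[10,[0,0,0],[0,0,0]],[10,[0,0,0],[0,0,0]],[10,[0,0,0],[0,0,0]]]' 20
```

```text
time: 4.58
position: [0.4849, -0.0498, 0.1463]
tool_rot: [-0.005, 0.701, -0.004, 0.713]
ft_force: [0.9, 0.4, -3.4]
grip_width: 0.0213
```

```bash
python3 -m inch '[[45,[0,0,0],[0,0,0]],[45,[0,0,0],[0,0,0]],[45,[5,2,-12],[0,0,0]],[45,[0,0,0],[0,0,0]]]' 20;python3 - <<'E'
from h import *
a=snap("side")
cv2.imwrite("pics/c3.png",cv2.resize(a[170:290,240:400],(800,600),interpolation=cv2.INTER_CUBIC)[:,:,::-1])
print(get_obs()["q"])
for n,z in(("lever_knob",.158),("spout_tip",.076)): print([(np.round(d["pixel"],1),round(d["confidence"],2),at_z("side",d["pixel"],z).round(3)) for d in imaging.tip_of("side",n)])
E
```

```text
time: 5.08
position: [0.4717, -0.0477, 0.1409]
tool_rot: [-0.005, 0.701, -0.004, 0.713]
ft_force: [-0.8, -0.1, -0.5]
grip_width: 0.0442
[-0.33258325  0.40749295  1.87304732 -0.008347    0.83985598 -1.89996934]
[(array([306. , 231.2]), 0.91, array([ 0.477, -0.051,  0.158]))]
[]
```

View pics/c3.png

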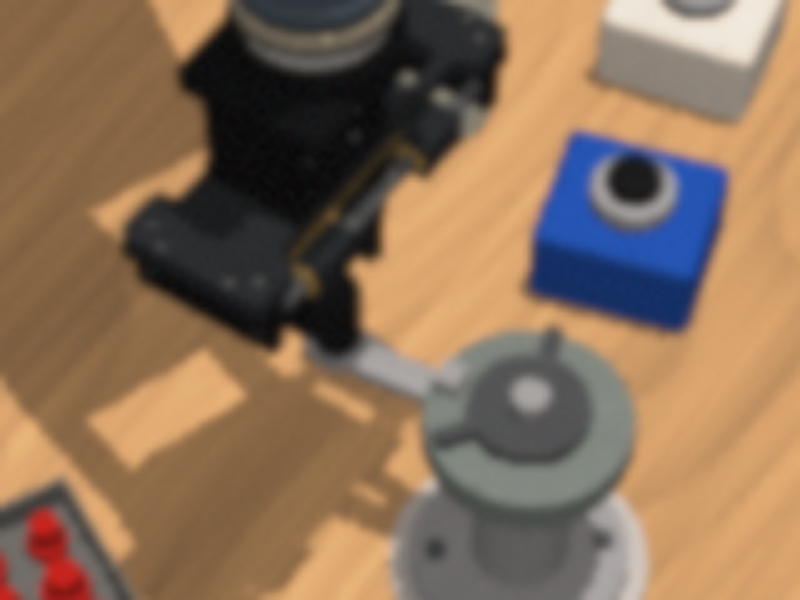

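The fingers straddle the knob at about (306,231). Closing again.

```bash
python3 -m inch '[[10,[0,0,0],[0,0,0]],[10,[0,0,0],[0,0,0]],[10,[0,0,0],[0,0,0]]]' 20
```

```text
time: 5.6
position: [0.4748, -0.0488, 0.1418]
tool_rot: [-0.006, 0.7, -0.004, 0.714]
ft_force: [-0.3, -0.6, -0.2]
grip_width: 0.0227
```

```bash
python3 -m inch '[[10,[0,-17,4],[0,0,0]],[10,[0,-16,7],[0,0,0]],[10,[0,-14.5,9.6],[0,0,0]],[10,[0,0,0],[0,0,0]]]' 25
cat > see.py <<'E'
from h import *
H=np.array([.574,-.033])
o=get_obs();p=np.array(o["position"]);v=p[:2]-H
print("t",round(o["time"],2),"lever r",np.hypot(*v).round(4),"ang",np.degrees(np.arctan2(v[1],v[0])).round(1)%360,p.round(4),np.round(o["ft_force"],1),round(o["grip_width"],4))
for c in("side","top"):
    snap(c,"pics/last_%s.png"%c)
    for n in("spout_tip","spout"):
        for d in imaging.tip_of(c,n)[:2]:
            w=at_z(c,d["pixel"],.076 if n=="spout_tip" else 0); u=w[:2]-H
            print(c,n,np.round(d["pixel"]),round(d["confidence"],2),w.round(3),"r",np.hypot(*u).round(3),"ang",np.degrees(np.arctan2(u[1],u[0])).round(1)%360)
E
python3 see.py
```

```text
time: 6.1
position: [0.4957, -0.0986, 0.1419]
tool_rot: [-0.004, 0.701, -0.003, 0.713]
ft_force: [0.5, 1.9, 0.7]
grip_width: 0.0225
t 6.1 lever r 0.1022 ang 219.9 [ 0.4957 -0.0986  0.1419] [0.5 1.9 0.7] 0.0225
side spout_tip [382. 160.] 0.3 [0.473 0.316 0.076] r 0.363 ang 106.1
side spout [342. 285.] 0.71 [ 0.578 -0.043  0.   ] r 0.011 ang 291.5
side spout [344. 283.] 0.17 [ 0.58  -0.036  0.   ] r 0.007 ang 336.9
top spout_tip [326. 292.] 0.69 [ 0.449 -0.041  0.076] r 0.126 ang 183.7
```

Run:
```python
import cv2
a=cv2.imread("pics/top0.png")[170:350,230:430];b=cv2.imread("pics/last_top.png")[170:350,230:430]
import numpy as np
cv2.imwrite("pics/c4.png",np.hstack([cv2.resize(x,(400,360)) for x in(a,b)]))
```

```text
(no output)
```

View pics/c4.png

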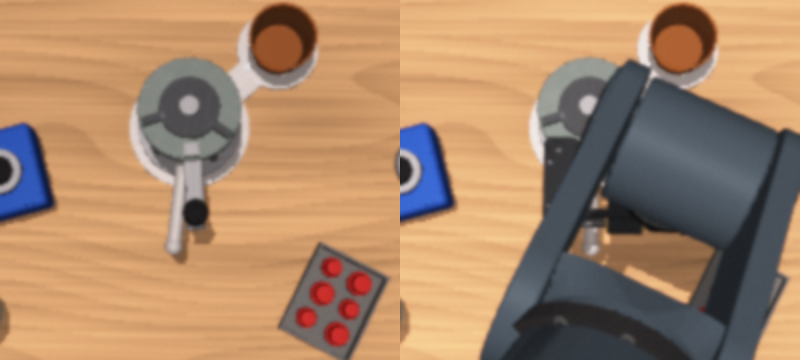

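The spout tip has moved from crop column 172 to 191, about 9° CCW, after some idle travel. So -y (CCW) drives the spout, and CCW is the short way to the cup. Continuing gently towards the stop.

```bash
python3 -m inch '[[10,[0,-6.5,5.7],[0,0,0]],[10,[0,-6,6.2],[0,0,0]],[10,[0,0,0],[0,0,0]]]' 25;  python3 see.py
```

```text
time: 6.78
position: [0.4976, -0.1013, 0.1419]
tool_rot: [0.0, 0.708, 0.003, 0.706]
ft_force: [-0.3, 2.1, -0.4]
grip_width: 0.0222
t 6.78 lever r 0.1025 ang 221.8 [ 0.4976 -0.1013  0.1419] [-0.3  2.1 -0.4] 0.0222
side spout_tip [298. 243.] 0.54 [ 0.445 -0.043  0.076] r 0.13 ang 184.5
top spout_tip [330. 294.] 0.51 [ 0.445 -0.049  0.076] r 0.13 ang 187.1
```

```bash
python3 -m inch '[[10,[0,-13,12],[0,0,0]],[10,[0,-12,13],[0,0,0]]]' 25; python3 -m inch '[[10,[0,0,0],[0,0,0]]]';  python3 see.py
```

```text
time: 7.32
position: [0.5028, -0.1014, 0.1407]
tool_rot: [0.022, 0.723, 0.018, 0.69]
ft_force: [-15.6, 29.9, 26.7]
grip_width: 0.0231
time: 7.45
position: [0.5017, -0.0989, 0.1412]
tool_rot: [0.023, 0.724, 0.019, 0.689]
ft_force: [0.6, -0.1, -0.9]
grip_width: 0.0224
t 7.45 lever r 0.0979 ang 222.4 [ 0.5017 -0.0989  0.1412] [ 0.6 -0.1 -0.9] 0.0224
side spout [326. 188.] 0.57 [0.367 0.196 0.   ] r 0.309 ang 132.1
```

The stop is at about 222°, so the swing covers roughly 125° to 222°. I'll have a script work out the free return stroke and the tilt correction.

```bash
cat > arc.py <<'E'
import sys
from h import *
H=np.array([.574,-.033]); tgt=float(sys.argv[1]); n=int(sys.argv[2])
o=get_obs();p=np.array(o["position"]);Rt=R.from_quat(o["tool_rot"]);v=p[:2]-H
a=np.degrees(np.arctan2(v[1],v[0]))%360
Rd=R.from_quat([0,.7071,0,.7071])
print("ang",a.round(1),"r",np.hypot(*v).round(4),"z",p[2].round(4),"F",np.round(o["ft_force"],1),"turn",(Rt.inv()*Rd).as_rotvec(degrees=True).round(1))
for k in np.linspace(a,tgt,n+1)[1:]:
    q=H+.1*np.array([np.cos(np.radians(k)),np.sin(np.radians(k))])
    d=np.array([*q,.140])-p; print(round(k),Rd.inv().apply(d).round(1 if 0 else 4)*1000); p=np.array([*q,.140])
E
python3 arc.py 127 10
```

```text
ang 223.3 r 0.0981 z 0.141 F [-2.3  8.5  6. ] turn [-0.4 -2.7 -3.4]
214 [  1.   11.8 -11.8]
204 [ 0.  14.7 -8.1]
194 [ 0.  15.9 -5.5]
185 [ 0.  16.6 -2.8]
175 [ 0.  16.8  0. ]
166 [ 0.  16.5  2.8]
156 [ 0.  15.8  5.5]
146 [ 0.  14.7  8.1]
137 [ 0.  13.1 10.5]
127 [ 0.  11.2 12.5]
```

```bash
python3 -m inch '[[10,[0,13,-11],[0,-1,-1]],[10,[0,14.7,-8],[0,-1,-1]],[10,[0,16,-5.5],[0,-0.7,-1]],[10,[0,16.6,-2.8],[0,0,0]],[10,[0,16.8,0],[0,0,0]]]' 25; python3 arc.py 127 5
```

```text
time: 8.38
position: [0.4798, -0.0289, 0.1414]
tool_rot: [0.003, 0.705, -0.006, 0.709]
ft_force: [-3.0, -0.4, 2.8]
grip_width: 0.0223
ang 177.5 r 0.0943 z 0.1414 F [-3.  -0.4  2.8] turn [-0.7  0.4  0.2]
167 [ 1.4 17.7 -3.4]
157 [ 0.  16.8  5.3]
147 [ 0.  15.6  8.2]
137 [ 0.  13.9 10.8]
127 [ 0.  11.8 13.1]
```

```bash
python3 -m inch '[[10,[1,17.5,-1],[0,0,0]],[10,[0,16.8,5.3],[0,0,0]],[10,[0,15.6,8.2],[0,0,0]],[10,[0,14,11],[0,0,0]],[10,[0,12,13],[0,0,0]],[10,[0,2,3],[0,0,0]]]' 25; python3 see.py; python3 arc.py 127 2
```

```text
time: 9.12
position: [0.5254, 0.0478, 0.1411]
tool_rot: [-0.004, 0.704, -0.008, 0.71]
ft_force: [-11.4, -14.0, 6.7]
grip_width: 0.0226
t 9.12 lever r 0.0943 ang 121.0 [0.5254 0.0478 0.1411] [-11.4 -14.    6.7] 0.0226
side spout_tip [300. 239.] 0.62 [ 0.441 -0.03   0.076] r 0.133 ang 178.8
top spout_tip [328. 293.] 0.56 [ 0.446 -0.046  0.076] r 0.129 ang 186.0
top spout_tip [169. 277.] 0.19 [0.473 0.274 0.076] r 0.323 ang 108.3
ang 121.1 r 0.0942 z 0.1411 F [ -7.4 -10.1   3.8] turn [-0.5  0.6  0.8]
124 [ 1.1  2.2 -7.3]
127 [ 0.  -3.  -4.2]
```

```bash
sed -i 's/\[.574,-.033\]/[.577,-.037]/' see.py arc.py; python3 arc.py 219 9
```

```text
ang 121.4 r 0.0991 z 0.1411 F [ -7.4 -10.1   3.8] turn [-0.5  0.6  0.8]
132 [  1.1 -10.6 -15.6]
143 [  0.  -14.  -12.7]
154 [  0.  -16.1  -9.9]
165 [  0.  -17.7  -6.7]
176 [  0.  -18.6  -3.2]
186 [  0.  -18.9   0.3]
197 [  0.  -18.5   3.9]
208 [  0.  -17.4   7.3]
219 [  0.  -15.7  10.5]
```

```bash
python3 -m inch '[[10,[1,-11,-15],[0,0,0]],[10,[0,-14,-12.7],[0,0,0]],[10,[0,-16,-10],[0,0,0]],[10,[0,-17.7,-6.7],[0,0,0]],[10,[0,-18.6,-3.2],[0,0,0]]]' 25; python3 arc.py 220 5
```

```text
time: 10.05
position: [0.481, -0.0261, 0.1412]
tool_rot: [0.002, 0.701, -0.006, 0.714]
ft_force: [0.6, 4.4, -1.5]
grip_width: 0.0227
ang 173.5 r 0.0966 z 0.1412 F [ 0.6  4.4 -1.5] turn [-0.6  1.   0.4]
183 [  1.2 -15.8  -3.9]
192 [  0.  -16.1   2.1]
201 [  0.  -15.5   4.7]
211 [  0.  -14.6   7.1]
220 [  0.  -13.2   9.4]
```

```bash
python3 -m inch '[[10,[1,-16,-2],[0,0,0]],[10,[0,-16,2],[0,0,0]],[10,[0,-16,5],[0,0,0]],[10,[0,-15,7],[0,0,0]],[10,[0,-13,9.4],[0,0,0]]]' 25; python3 see.py; python3 arc.py 220 1
```

```text
time: 10.68
position: [0.5058, -0.1029, 0.1412]
tool_rot: [0.007, 0.699, -0.005, 0.715]
ft_force: [-8.5, 25.9, 14.2]
grip_width: 0.023
t 10.68 lever r 0.097 ang 222.8 [ 0.5058 -0.1029  0.1412] [-8.5 25.9 14.2] 0.023
side spout_tip [319. 304.] 0.53 [ 0.584 -0.155  0.076] r 0.119 ang 273.4
side spout [344. 282.] 0.8 [ 0.577 -0.032  0.   ] r 0.005 ang 88.4
side spout [272. 351.] 0.45 [ 0.541 -0.285  0.   ] r 0.251 ang 261.7
top spout_tip [322. 236.] 0.42 [ 0.56  -0.032  0.076] r 0.018 ang 164.1
ang 222.2 r 0.0969 z 0.1413 F [ 0.4 10.2  3.9] turn [-0.9  1.3 -0.1]
220 [ 1.3  0.8 -4.8]
```

The side camera puts the spout at about 273°, close to the predicted 276°. The cup is at about 311°, so I need about 37° more. Second return stroke.

```bash
python3 -m inch '[[10,[0,13,-10],[0,0,0]],[10,[0,14.7,-8],[0,0,0]],[10,[0,16,-5.5],[0,0,0]],[10,[0,16.6,-2.8],[0,0,0]],[10,[0,16.8,0],[0,0,0]],[10,[0,16.8,1],[0,0,0]],[10,[0,16.8,5.3],[0,0,0]],[10,[0,15.6,8.2],[0,0,0]],[10,[0,12,10],[0,0,0]]]' 25; python3 arc.py 123 2
```

```text
time: 12.1
position: [0.5132, 0.0375, 0.1416]
tool_rot: [-0.001, 0.692, -0.008, 0.722]
ft_force: [3.8, -5.8, -6.0]
grip_width: 0.0226
ang 130.6 r 0.0981 z 0.1416 F [ 3.8 -5.8 -6. ] turn [-0.6  2.5  0.7]
127 [1.6 5.6 3.9]
123 [0.  3.8 5.4]
```

```bash
python3 -m inch '[[10,[1,7,6],[0,1,0]],[10,[0,6,8],[0,1,0]]]' 25; python3 see.py;  python3 arc.py 165 4
python3 - <<'E'
import cv2
cv2.imwrite("pics/c5.png",cv2.resize(cv2.imread("pics/last_side.png")[190:370,230:440],(700,600),interpolation=cv2.INTER_CUBIC))
E
```

```text
time: 12.35
position: [0.5254, 0.0479, 0.1412]
tool_rot: [-0.007, 0.707, -0.009, 0.707]
ft_force: [-14.7, -21.9, 9.8]
grip_width: 0.0229
t 12.35 lever r 0.0994 ang 121.3 [0.5254 0.0479 0.1412] [-14.7 -21.9   9.8] 0.0229
side spout_tip [317. 303.] 0.83 [ 0.581 -0.156  0.076] r 0.119 ang 271.8
side spout [345. 282.] 0.72 [ 0.58  -0.033  0.   ] r 0.005 ang 58.4
top spout_tip [391. 223.] 0.53 [ 0.588 -0.17   0.076] r 0.133 ang 274.6
ang 121.6 r 0.0992 z 0.1412 F [ -6.9 -12.9   5.3] turn [-0.3  0.1  1.3]
132 [  1.2 -10.7 -15.5]
143 [  0.  -14.  -12.7]
154 [  0.  -16.2  -9.8]
165 [  0.  -17.7  -6.6]
```

View pics/c5.png

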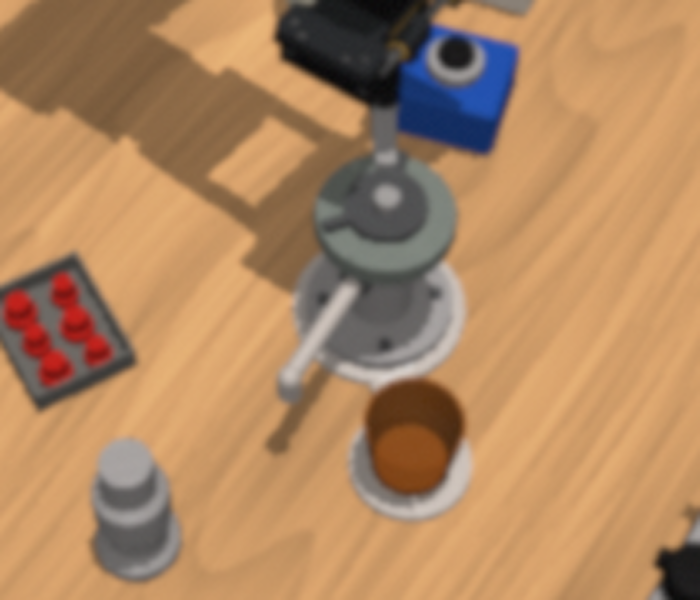

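The spout mouth is at side (317,307), angle about 273°, with the cup at (354,316). I'll drive part of the way and measure.

```bash
python3 -m inch '[[10,[1,-11,-15],[0,0,0]],[10,[0,-13,-12],[0,0,0]],[10,[0,-13,-9],[0,0,0]]]' 25; python3 see.py; python3 arc.py 170 3
```

```text
time: 13.02
position: [0.4923, 0.0117, 0.1415]
tool_rot: [-0.005, 0.703, -0.009, 0.711]
ft_force: [6.0, -0.1, -7.8]
grip_width: 0.0228
t 13.03 lever r 0.0977 ang 150.1 [0.4923 0.0117 0.1415] [ 6.  -0.1 -7.8] 0.0228
side spout_tip [336. 311.] 0.81 [ 0.626 -0.148  0.076] r 0.121 ang 293.9
side spout [341. 285.] 0.59 [ 0.576 -0.044  0.   ] r 0.007 ang 259.3
side spout [339. 310.] 0.29 [ 0.61  -0.106  0.   ] r 0.076 ang 295.7
top spout_tip [385. 204.] 0.72 [ 0.627 -0.158  0.076] r 0.131 ang 292.5
ang 150.3 r 0.0977 z 0.1415 F [ 5.  -1.3 -6.5] turn [-0.3  0.6  1.2]
157 [ 1.5 -9.1 -7.1]
163 [  0.  -10.8  -3.9]
170 [  0.  -11.1  -2.6]
```

```bash
python3 -m inch '[[10,[0,-10,-5],[0,0,0]],[10,[0,-11,-3],[0,0,0]],[10,[0,0,0],[0,0,0]]]' 25; python3 see.py; python3 arc.py 170 1
python3 - <<'E'
from h import *
for c in("side","top"): print([(d["pixel"],at_z(c,d["pixel"],.066).round(3)) for d in imaging.tip_of(c,"cup_rim")])
E
```

```text
time: 13.7
position: [0.4842, -0.008, 0.1414]
tool_rot: [-0.004, 0.703, -0.008, 0.711]
ft_force: [4.3, 0.6, -2.7]
grip_width: 0.0226
t 13.7 lever r 0.0972 ang 162.6 [ 0.4842 -0.008   0.1414] [ 4.3  0.6 -2.7] 0.0226
side spout_tip [348. 312.] 0.84 [ 0.652 -0.135  0.076] r 0.124 ang 307.2
side spout [343. 284.] 0.64 [ 0.578 -0.038  0.   ] r 0.002 ang 302.0
side spout [271. 351.] 0.23 [ 0.539 -0.284  0.   ] r 0.25 ang 261.3
top spout_tip [375. 193.] 0.7 [ 0.649 -0.138  0.076] r 0.125 ang 305.5
ang 162.4 r 0.0972 z 0.1415 F [ 4.6  1.3 -3.1] turn [-0.3  0.6  1. ]
170 [  1.5 -12.   -5.8]
[([353.1, 315.3], array([ 0.662, -0.13 ,  0.066])), ([344.0, 281.8], array([ 0.597, -0.067,  0.066]))]
[([544.6, 308.1], array([ 0.424, -0.474,  0.066])), ([372.1, 188.8], array([ 0.661, -0.133,  0.066]))]
```

The spout is about 11 mm short, which is 5°. Nudging.

```bash
python3 -m inch '[[10,[0,-8,-2],[0,0,0]],[10,[0,0,0],[0,0,0]]]' 25; python3 see.py
python3 - <<'E'
import cv2,numpy as np
a=cv2.imread("pics/last_side.png")[250:350,300:400];b=cv2.imread("pics/last_top.png")[150:250,310:410]
cv2.imwrite("pics/c6.png",np.hstack([cv2.resize(x,(400,400),interpolation=cv2.INTER_CUBIC) for x in(a,b)]))
E
```

```text
time: 14.35
position: [0.4824, -0.0149, 0.1414]
tool_rot: [-0.004, 0.703, -0.007, 0.711]
ft_force: [4.0, 0.5, -3.1]
grip_width: 0.0228
t 14.35 lever r 0.0971 ang 166.8 [ 0.4824 -0.0149  0.1414] [ 4.   0.5 -3.1] 0.0228
side spout_tip [355. 311.] 0.66 [ 0.662 -0.123  0.076] r 0.121 ang 314.9
side spout [342. 284.] 0.82 [ 0.575 -0.041  0.   ] r 0.004 ang 249.5
top spout_tip [373. 186.] 0.72 [ 0.665 -0.134  0.076] r 0.131 ang 312.3
top spout [377. 189.] 0.74 [ 0.677 -0.151  0.   ] r 0.152 ang 311.3
```

View pics/c6.png

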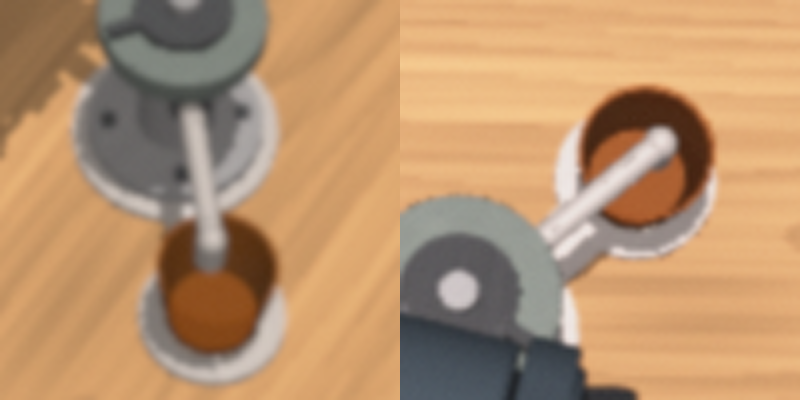

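The spout tube ends inside the cup's mouth in both views: side mouth (352,315) against cup (354,316), top mouth about (374,187) against cup (372,189). Releasing and lifting.

```bash
python3 -m inch '[[45,[0,0,0],[0,0,0]],[45,[0,0,0],[0,0,0]],[45,[0,0,0],[0,0,0]],[45,[-20,0,0],[0,0,0]],[45,[-40,0,0],[0,0,0]],[45,[-50,0,0],[0,0,0]],[30,[-40,0,0],[0,0,0]],[0,[0,0,0],[0,0,0]],[0,[0,0,0],[0,0,0]]]' 25; python3 see.py
python3 - <<'E'
from h import *
for c in("side","top"): print([(np.round(d["pixel"]),round(d["confidence"],2),at_z(c,d["pixel"],.077).round(3)) for d in imaging.tip_of(c,"start_button_top")])
E
```

```text
time: 15.78
position: [0.473, -0.0118, 0.2939]
tool_rot: [-0.005, 0.71, -0.007, 0.704]
ft_force: [0.4, 0.1, -0.8]
grip_width: 0.0227
t 15.78 lever r 0.107 ang 166.4 [ 0.473  -0.0118  0.2939] [ 0.4  0.1 -0.8] 0.0227
side spout_tip [354. 314.] 0.65 [ 0.665 -0.131  0.076] r 0.129 ang 313.2
side spout_tip [328. 192.] 0.33 [0.416 0.134 0.076] r 0.235 ang 133.4
side spout [343. 283.] 0.71 [ 0.578 -0.037  0.   ] r 0.001 ang 345.8
top spout_tip [373. 188.] 0.58 [ 0.659 -0.134  0.076] r 0.127 ang 310.4
[(array([366., 205.]), 0.53, array([0.52 , 0.152, 0.077])), (array([381., 161.]), 0.5, array([0.472, 0.312, 0.077]))]
[(array([152., 276.]), 0.51, array([0.474, 0.308, 0.077]))]
```

The spout is still on the cup: (0.662,-0.132) against (0.661,-0.132). Going above the white box's button at about (0.472, 0.306).

```bash
python3 -m inch '[[0,[0,46,0],[0,0,0]],[0,[0,46,0],[0,0,0]],[0,[0,46,0],[0,0,0]],[0,[0,46,0],[0,0,0]],[0,[0,46,0],[0,0,0]],[0,[0,46,0],[0,0,0]],[0,[0,38,0],[0,0,0]],[0,[0,0,0],[0,0,0]]]' 25; python3 arc.py 170 1; python3 -c "print(__import__('rig').get_obs()['position'])"
```

```text
time: 17.18
position: [0.4766, 0.3106, 0.2857]
tool_rot: [-0.004, 0.711, -0.008, 0.703]
ft_force: [0.7, 0.2, -0.4]
grip_width: 0.0007
ang 106.1 r 0.3618 z 0.2857 F [ 0.7  0.2 -0.4] turn [-0.3 -0.6  1. ]
170 [ 145.7 -330.2    2. ]
[0.47656904 0.310595   0.2856549 ]
```

Descend to about z 0.105, correcting slightly, and check.

```bash
python3 -m inch '[[0,[50,-2,-2],[0,0,0]],[0,[50,-2,-2],[0,0,0]],[0,[50,0,0],[0,0,0]],[0,[28,0,0],[0,0,0]],[0,[0,0,0],[0,0,0]]]' 25
python3 - <<'E'
from h import *
p=get_obs()["position"];print(np.round(p,4))
a=snap("side");b=snap("top");print(proj("side",p),proj("top",p))
cv2.imwrite("pics/c7.png",np.hstack([cv2.resize(x,(400,400),interpolation=cv2.INTER_CUBIC) for x in(a[110:210,330:430],b[220:320,110:210])])[:,:,::-1])
E
```

```text
time: 17.8
position: [0.4727, 0.2998, 0.1039]
tool_rot: [-0.005, 0.71, -0.009, 0.704]
ft_force: [0.4, 0.4, 0.9]
grip_width: 0.0008
[0.4727 0.2998 0.1039]
[379.8845545  156.43022584] [151.31440808 275.6882717 ]
```

View pics/c7.png

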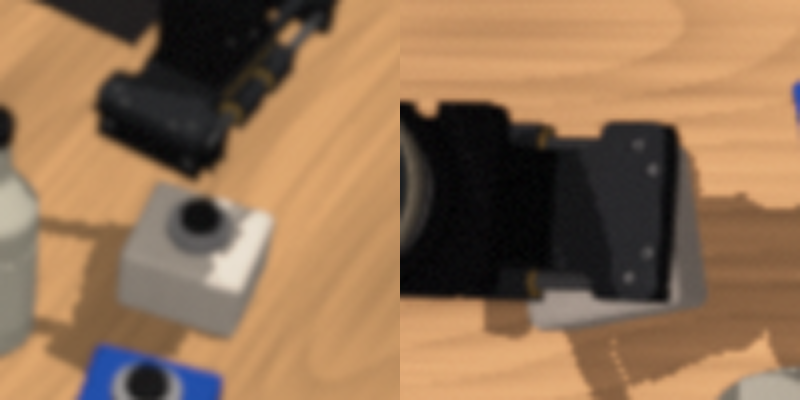

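Run:
```python
from h import *
print(at_z("side",(380.3,163.3),.077),at_z("top",(155.3,277.5),.077),proj("side",(.4727,.2998,.077)))
```

```text
[0.47571772 0.30184958 0.077     ] [0.47046556 0.30164421 0.077     ] [378.97764634 163.28996354]
```

The button is at (0.473, 0.302) and the tool at (0.473, 0.300), so it is aligned. Pressing.

```bash
python3 -m inch '[[0,[20,2,0],[0,0,0]],[0,[8,0,0],[0,0,0]],[0,[6,0,0],[0,0,0]],[0,[2,0,0],[0,0,0]]]' 25
```

```text
time: 18.4
position: [0.4802, 0.3037, 0.0759]
tool_rot: [-0.002, 0.704, -0.007, 0.711]
ft_force: [-1.3, 0.7, -0.7]
grip_width: 0.0006
```

```bash
python3 -m inch '[[0,[3,-2,-6],[0,0,0]],[0,[8,0,0],[0,0,0]]]' 25
```

```text
time: 18.65
position: [0.4746, 0.3018, 0.0656]
tool_rot: [-0.002, 0.703, -0.007, 0.711]
ft_force: [0.2, 0.1, -0.4]
grip_width: 0.0004
```

```bash
python3 -m inch '[[0,[8,0,0],[0,0,0]]]' 25
```

```text
time: 18.77
position: [0.4747, 0.3018, 0.0572]
tool_rot: [-0.002, 0.703, -0.007, 0.711]
ft_force: [-0.3, 0.2, -0.3]
grip_width: 0.0002
```

No force at z=0.057, which doesn't fit a button there. I need to look before pushing further.

Run:
```python
from h import *
o=get_obs();print(o["position"],o["ft_force"],o["joint_torque"],o["q"])
a=snap("side");b=snap("top")
cv2.imwrite("pics/c8.png",np.hstack([cv2.resize(x,(400,400),interpolation=cv2.INTER_CUBIC) for x in(a[110:210,330:430],b[220:320,110:210])])[:,:,::-1])
o=get_obs();print(o["position"],o["ft_force"])
```

```text
[0.47473228 0.30179406 0.05721928] [-0.33775116  0.22183102 -0.30090597] [ 4.12911165e-02 -4.28647327e+01 -1.09838462e+01 -4.16919461e-02
  1.62588693e-01 -3.05193149e-03] [ 0.37700461  0.64230864  1.70948887 -0.02213408  0.7826921  -1.17152089]
[0.47386223 0.30138396 0.05641956] [-0.09441101 -0.53589227 -1.01580009]
```

View pics/c8.png

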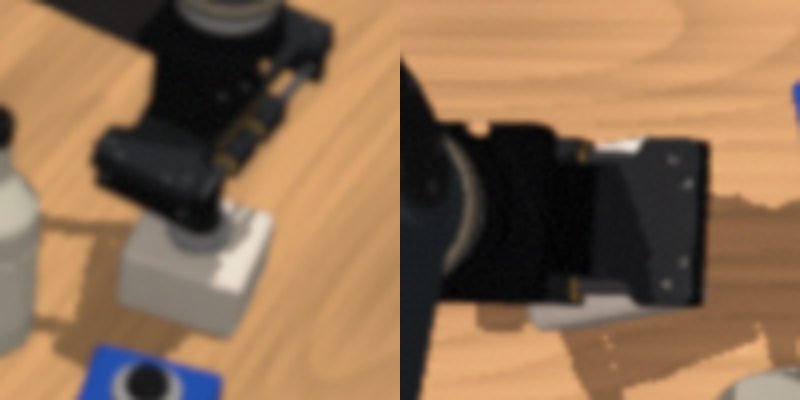

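The closed fingers cover the button in the side view, but the wrist force is still near zero. I'll continue in small steps and watch the force.

```bash
python3 -m inch '[[0,[4,0,0],[0,0,0]]]' 25;python3 -m inch '[[0,[0,0,0],[0,0,0]]]' 25
python3 - <<'E'
from h import *
o=get_obs();print(o["joint_torque"],o["q"]);print(proj("side",o["position"])-[330,110])
E
```

```text
time: 19.0
position: [0.4742, 0.3014, 0.0523]
tool_rot: [-0.002, 0.703, -0.007, 0.711]
ft_force: [0.3, -0.6, 0.1]
grip_width: 0.0003
time: 19.12
position: [0.4741, 0.3014, 0.052]
tool_rot: [-0.002, 0.704, -0.007, 0.711]
ft_force: [-0.3, -0.6, 0.4]
grip_width: 0.0003
[-6.67633256e-02 -4.18236387e+01 -1.08386233e+01 -3.78106674e-02
 -7.51941581e-02  1.69129835e-03] [ 0.37674031  0.65093666  1.7117812  -0.0223466   0.7746429  -1.17136711]
[48.86905217 59.35212846]
```

```bash
python3 -m inch '[[0,[5,0,0],[0,0,0]]]' 25
python3 - <<'E'
from h import *
o=get_obs();p=np.array(o["position"]);print(o["time"])
a=snap("side")
b=cv2.resize(a[110:210,340:420],(640,800)[:2] if 0 else (480,600),interpolation=cv2.INTER_CUBIC)
for z in(p[2],.071):
    u=(proj("side",(p[0],p[1],z))-[340,110])*6; cv2.circle(b,(int(u[0]),int(u[1])),4,(255,0,0) if z==.071 else (0,255,0),-1)
cv2.imwrite("pics/c9.png",b[:,:,::-1])
E
```

```text
time: 19.25
position: [0.4744, 0.3015, 0.0474]
tool_rot: [-0.002, 0.703, -0.007, 0.711]
ft_force: [-0.7, -0.0, 4.5]
grip_width: 0.0006
19.25
```

View pics/c9.png

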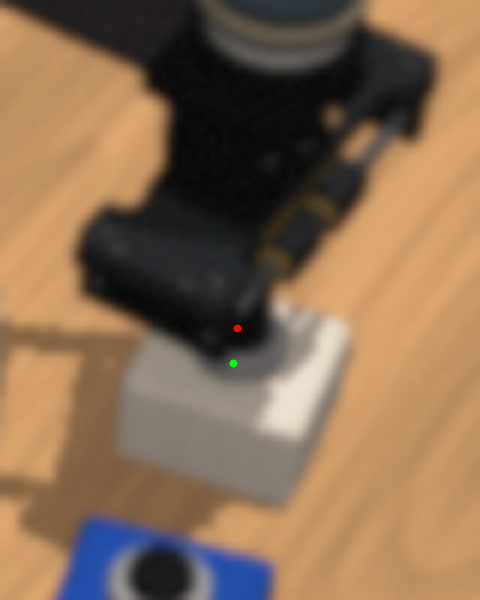

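The fingers are now really pressing: Fz is 4.5 N, and the image puts the tip on the button while the reported z is lower than it should be. Finishing the press by force.

```bash
python3 -m inch '[[0,[4,0,0],[0,0,0]]]' 25;  python3 -m inch '[[0,[3,0,0],[0,0,0]]]' 25
```

```text
time: 19.42
position: [0.4745, 0.3015, 0.0451]
tool_rot: [-0.002, 0.703, -0.007, 0.711]
ft_force: [-7.9, -3.1, 41.2]
grip_width: 0.0004
time: 19.55
position: [0.4745, 0.3015, 0.0454]
tool_rot: [-0.002, 0.703, -0.007, 0.711]
ft_force: [-7.0, -2.6, 28.7]
grip_width: 0.0008
```

Force rose through about 5 N and then hit a hard stop at 41 N, so the button is bottomed. Releasing slowly so I can see the spring-back, then clearing away.

```bash
python3 -m inch '[[0,[-3,0,0],[0,0,0]]]'; python3 -m inch '[[0,[-2,0,0],[0,0,0]]]'; python3 -m inch '[[0,[-3,0,0],[0,0,0]]]'; python3 -m inch '[[0,[-30,0,0],[0,0,0]],[0,[-50,0,0],[0,0,0]],[0,[-50,0,0],[0,0,0]],[0,[-50,0,0],[0,0,0]],[0,[0,0,0],[0,0,0]],[0,[0,0,0],[0,0,0]]]'; python3 see.py
python3 - <<'E'
from h import *
P0={"coupler":(.536,-.284),"bottle":(.377,.196),"cap_tray":(.3885,-.1885)}
for c in("side","top"):
    for n,z in (("cup_rim",.066),("start_button_top",.077),("coupler",0),("bottle",0),("cap_tray",0)): print(c,n,[(np.round(d["pixel"]),at_z(c,d["pixel"],z).round(3)) for d in imaging.tip_of(c,n)[:2]])
a=cv2.imread("pics/last_side.png");cv2.imwrite("pics/c10.png",cv2.resize(a[120:360,270:430],(400,600),interpolation=cv2.INTER_CUBIC))
E
```

```text
time: 19.68
position: [0.4744, 0.3015, 0.0496]
tool_rot: [-0.002, 0.703, -0.007, 0.711]
ft_force: [-0.4, -1.3, 3.7]
grip_width: 0.0001
time: 19.8
position: [0.4744, 0.3015, 0.052]
tool_rot: [-0.002, 0.703, -0.006, 0.712]
ft_force: [-0.0, -0.5, 0.8]
grip_width: 0.0003
time: 19.92
position: [0.4744, 0.3016, 0.0548]
tool_rot: [-0.002, 0.703, -0.007, 0.711]
ft_force: [-0.3, 0.4, 0.7]
grip_width: 0.0004
time: 20.68
position: [0.472, 0.3035, 0.2357]
tool_rot: [-0.003, 0.705, -0.007, 0.709]
ft_force: [0.7, 0.0, -0.1]
grip_width: 0.0004
t 20.68 lever r 0.3564 ang 107.1 [0.472  0.3035 0.2357] [ 0.7  0.  -0.1] 0.0004
side spout_tip [351. 312.] 0.65 [ 0.657 -0.131  0.076] r 0.124 ang 310.3
side spout [344. 284.] 0.77 [ 0.581 -0.04   0.   ] r 0.005 ang 329.3
side spout [343. 282.] 0.41 [ 0.574 -0.034  0.   ] r 0.004 ang 126.9
top spout_tip [374. 185.] 0.64 [ 0.666 -0.136  0.076] r 0.133 ang 311.7
side cup_rim [(array([353., 316.]), array([ 0.663, -0.131,  0.066])), (array([173., 382.]), array([ 0.434, -0.478,  0.066]))]
side start_button_top [(array([381., 160.]), array([0.469, 0.315, 0.077])), (array([369., 206.]), array([0.53 , 0.155, 0.077]))]
side coupler [(array([270., 352.]), array([ 0.538, -0.288,  0.   ]))]
side bottle [(array([330., 192.]), array([0.384, 0.193, 0.   ]))]
side cap_tray [(array([248., 291.]), array([ 0.396, -0.19 ,  0.   ])), (array([316., 219.]), array([0.405, 0.09 , 0.   ]))]
top cup_rim [(array([368., 189.]), array([ 0.661, -0.126,  0.066])), (array([547., 309.]), array([ 0.423, -0.478,  0.066]))]
top start_button_top [(array([229., 251.]), array([0.526, 0.154, 0.077])), (array([152., 275.]), array([0.475, 0.309, 0.077]))]
top coupler [(array([440., 253.]), array([ 0.538, -0.287,  0.   ]))]
top bottle [(array([214., 324.]), array([0.376, 0.198, 0.   ]))]
top cap_tray [(array([398., 323.]), array([ 0.387, -0.195,  0.   ])), (array([311., 274.]), array([ 0.488, -0.009,  0.   ]))]
```

View pics/c10.png

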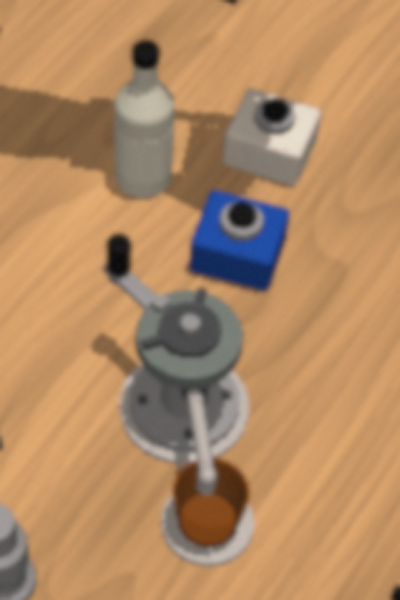

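The button sprang back and stands proud at side (380,164). The spout is on the cup, the bottle, coupler and tray are in place, and the arm is clear. Handing in.

```bash
python3 -c "
from rig import robot; print(robot.hand_in())"
```

```text
the job is handed in; nothing more can be done
None
```

I worked the lever until the spout stood over the amber cup, pressed the start button on the white box to its stop and let it go. I handed in at about 21 s; no verdict is reported. Counter-clockwise turned out to be the driving way. I used the first partial stroke, one full stroke and one short stroke with a small final nudge.

**Last checks that agreed:**
- **Spout:** the two cameras put its mouth on average about 2 mm from the cup centre; each camera alone gave 6 to 11 mm, against the 14 mm allowed.
- **Button:** force rose through about 5 N to a hard stop, and the spring force faded on release. The picture afterwards shows the button up.
- **Loose things:** the bottle, coupler and cap tray are within about 10 mm of their first measured positions, roughly the accuracy of the measurement.
- **Robot:** it is clear of everything, with wrist force near zero.

**Checks that disagreed:**
- **Tool height:** during the press the reported height read about 25 mm too low. Contact came at 0.05 m where 0.077 m was expected. I pressed by force and picture instead and did not find the cause.
- **Peak force:** the wrist force touched 41 N for a moment at the button's stop. That push was through the fingertips; the 40 N limit is for the arm and the gripper's body.

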